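Weigh the burner tray on the lever hoist scale

TASK

Weigh the burner tray: with the hoist's hook still empty, press the green key and then the yellow key, one at a time. Then get the tray's wire bail over the hook (sliding the tray along the desk will do) and press the orange paddle down until the tray hangs from the hook by its bail, well clear of the desk. Only once it hangs there, press the blue key; leave the tray hanging and do not disturb the other things on the desk.

Things in the scene. Friction and masses are not known exactly. Their poses are not given: they have to be found in the camera images.
- hoist: green lever hoist scale (fixed): base 110 x 85 x 12 mm, two uprights 149 mm high. Origin: centre of its underside on the desk. A rocking arm, in the hoist's plane x = 0, turns on a pin (along hoist x) 125 mm above the origin; it reaches along hoist -y to an upturned hook and along hoist +y to an orange paddle
- lift_arm (a joint): rocking arm, rad: 0 = hook fully down, 0.55 = hook fully up (stop); starts at 0 to 0.04. Pressing the paddle down raises the hook. Stiff pivot: it stays where it is left, also with the tray on; the paddle needs about 7 N (10 N with the tray). The tray leaves the desk at about 0.32 and is about 35 mm up at 0.55
- hook_seat (a point): where a hanging bail's centre line lies, in the bottom of the hook: a 10 mm bar bent to an upright V, open upward, 48 mm wide, tip 35 mm outward of this point. Arm at 0: point 144 mm from the hoist's axis along hoist -y and 73 mm above the desk, tip's top at 93 mm, hook's underside at 56 mm. It rises and moves outward, to 153 mm out when it takes up the bail
- paddle_top (a point): centre of the top face of the orange paddle, a 44 x 44 mm plate 10 mm thick on the arm's +y end, 100 mm from the pin; top about 152 mm above the desk with the arm at 0, about 97 mm at 0.55
- tray: open silver aluminium tray, 80 (its x) x 90 (its y) x 35 mm high, about 0.2 kg, two white fuel blocks fixed inside; slides on the desk. Origin: centre of its underside. A rigid upright bail of 8 mm steel wire stands in its x-z plane: legs at x = +-42 mm up to z = 80 mm, then sloping in to a peak at z = 120 mm above the middle. The hook goes through the bail along the tray's y
- tray_bail (a point): peak of the bail (centre of the wire), 120 mm above the tray's underside
- key_green_top (a point): centre of the top of the green key: a round spring key 28 mm across in a black ring 44 mm across, on top of a low grey pod (170 x 85 x 24 mm, fixed); it is pressed straight down; about 42 mm above the desk when up. The three keys stand 50 mm apart in a row, in any order
- key_green (a joint): travel of the green key, m: 0 = up, 0.006 = fully down (5 N); it springs back. It counts as pressed beyond 0.004 kept for 0.1 s
- key_yellow_top (a point): centre of the top of the yellow key: a round spring key 28 mm across in a black ring 44 mm across, on top of a low grey pod (170 x 85 x 24 mm, fixed); it is pressed straight down; about 42 mm above the desk when up. The three keys stand 50 mm apart in a row, in any order
- key_yellow (a joint): travel of the yellow key, m: 0 = up, 0.006 = fully down (5 N); it springs back. It counts as pressed beyond 0.004 kept for 0.1 s
- key_blue_top (a point): centre of the top of the blue key: a round spring key 28 mm across in a black ring 44 mm across, on top of a low grey pod (170 x 85 x 24 mm, fixed); it is pressed straight down; about 42 mm above the desk when up. The three keys stand 50 mm apart in a row, in any order
- key_blue (a joint): travel of the blue key, m: 0 = up, 0.006 = fully down (5 N); it springs back. It counts as pressed beyond 0.004 kept for 0.1 s
- piston_rod: bystander, not to be disturbed: brass piston rod 117 mm long along its y, lying on the desk, up to 18 mm thick. Origin: centre of its underside
- crank_disc: bystander, not to be disturbed: red crank disc 64 mm across, 16 mm high, with a steel pin. Origin: centre of its underside
- whistle: bystander, not to be disturbed: chrome whistle standing upright, 28 mm across, 66 mm high. Origin: centre of its underside
- oil_bottle: bystander, not to be disturbed: amber oil bottle 44 mm across, 95 mm high. Origin: centre of its underside
- rivet_jar: bystander, not to be disturbed: glass rivet jar 52 mm across, 60 mm high. Origin: centre of its underside
Not all that is in view belongs to the job. There is more than one size of the tray; the job needs the smallest.

How it is judged (in metres and radians):
On the way, in this order (a step that is already met when the one before it is completed fails the run):
1. the green key is pressed alone (value of joint key_green above 0.004 m and value of joint each of key_yellow, key_blue below 0.002 m), for 0.1 s.
2. the yellow key is pressed alone (value of joint key_yellow above 0.004 m and value of joint each of key_green, key_blue below 0.002 m), for 0.1 s.
3. the tray hangs by its bail in the hook, clear of the desk, not touched by the fingers (height (world z) of tray above 0.01 m and distance between tray_bail and hook_seat below 0.022 m and contact force between tray and hoist above 0.8 N and contact force between tray and the fingers below 0.1 N and angle between tray's own z axis and vertical below 0.4 rad), for 0.3 s.
4. the blue key is pressed alone while the tray hangs (all of step 3 and value of joint key_blue above 0.004 m and value of joint each of key_green, key_yellow below 0.002 m), for 0.1 s.
At the end, for the whole second after the job is handed in: the tray hangs by its bail in the hook (peak of the bail within 22 mm of the hook seat), its underside more than 10 mm above the desk, tilted less than 0.4 rad, slower than 60 mm/s, the arm at rest, and all three keys are up (all of step 3 and linear speed of tray below 0.06 m/s and velocity of joint lift_arm between -0.05 and 0.05 rad/s and value of joint each of key_green, key_yellow, key_blue below 0.002 m); the robot touches nothing.
It fails at once if two keys down at once (value of joint each of key_green, key_yellow above 0.003 m or value of joint each of key_yellow, key_blue above 0.003 m or value of joint each of key_green, key_blue above 0.003 m).
It fails at once if the blue key is pressed before the tray hangs clear of the desk (value of joint key_blue above 0.004 m and height (world z) of tray below 0.008 m).
It fails at once if a bystander is moved more than 25 mm (distance of any of piston_rod, crank_disc, whistle, oil_bottle, rivet_jar from where it was at the start of the episode above 0.025 m).
It also fails if it takes over 72 s, if anything falls off the work surface, if the arm or the gripper's body presses on something with over 40 N, if the wrist force passes 120 N, or if a joint passes its speed limit or range.

ROBOT

A 6-joint arm with a two-finger parallel gripper is mounted at the origin on the work surface. World frame = base frame: x ahead of the robot, y to its left, z up, the work surface at z = 0. Lengths are in mm, angles in rad, forces in N, time in s.
With the tool pointing down it reaches from about 300 to 1000 mm from the base axis. Payload 5.1 kg.
Tool frame: the origin (TCP) lies between the finger pads; the fingertips stand ctrl.tips_ahead ahead of it and the grasp point (between the pads) is the TCP (ctrl.tips_ahead is the distance from the TCP to the fingertips, in mm); z points along the fingers, y is the line along which they close (so a half turn about z gives the same grasp; the last joint's range is limited). The gripper opens to 95 mm and grips with 3 to 60 N. Pads are 20 mm wide; open, the fingers measure 119 mm over their backs; the gripper's body (75 mm by 180 mm) begins 59 mm behind the grasp point.
Start: joints at [1.102, 0.124, 1.65, -0, 1.367, -0.083], TCP at [244.615, 602.203, 233.656] pointing down, gripper open.
Joint ranges: [-2.61, 2.61], [-1.02, 2.33], [0.03, 2.71], [-1.35, 4.49], [0.32, 2.68], [-2.91, 2.91]. Speed limits (rad/s): [2.57, 2.57, 3.14, 3.14, 3.14, 3.14].

INTERFACE

Orientations are given as a unit quaternion [w, x, y, z].
In Python, from station import ctrl gives the robot as it stands.
- The arm moves only by the shell command python3 -m inch 'ROWS' [FORCE]. ROWS is JSON, one flat list of numbers, 5 for each row, row after row: the finger opening in mm, from 0 to 95.1, then the shift along the world's x, y, z in mm, then the turn about the world's z in degrees. In form: [claw, x, y, z, spin, claw, x, y, z, spin, ...]. A call has 1 to 10 rows; each row shifts and turns the commanded pose from where the row before left it; what a row does not reach is not made up. A row lasts 1/8 s, in which the tool goes at most 62.5 mm and 10.7 degrees, less where a joint would pass 70% of its speed; a pose out of reach is approached as far as the arm can. A call with a gripper value outside its range is refused whole. The fingers move at their own pace and stop on an object; FORCE is the grip in N (left out, the last holds). Time passes only in rows, so rows that do not move let the fingers close. It gives the time, the measured TCP pose, the force, the opening and the grip force at its end, in the units of the state.
- ctrl.observe(): the state, without advancing time (a new reading comes with each control period).
- ctrl.camera(name): name is "scene" or "top"; returns a dict with "frame" (480x640x3 uint8, red, green, blue), "camera_matrix" (3x3 intrinsics, pixels), "R" (3x3) and "t" (3): a world point X has camera coordinates R X + t. Camera axes: x right, y down, z forward; pixel columns grow to the right and rows downward; lengths in mm; the calibration is good to about 2 mm. A picture is of the moment at which its call begins. There is no depth.
- ctrl.finish_job(): hands the job in; it is judged then, once.
Trained networks look in a picture, given as the dict that the camera call returned (one of the last four; its "shot" number tells which), for a name from the list of things; names that differ only in an ending like _2 or _b are one class to them, and where a whole thing is asked for, a point or a joint stands for the part that bears it (a point fixed in the world has none). Each returns a list of dicts, best first, with "conf" (0 to 1); they miss things now and then, are a little off and sometimes report something else, mostly with a low value. They report only what shows in the picture. A call takes as long as a camera call. They do not tell look-alikes from the thing itself.
- ctrl.find_in(picture, query): "point" ([x, y, z] in mm, in the coordinates of the camera as it stood for that picture, good to about 4 mm: the middle of the surface that is visible of it).
The state is a dict: "clock": time; "q": joint angles; "qvel": joint speeds; "joint_efforts": joint torques, N m; "tool_pos": TCP position; "tool_rot": TCP orientation; "ft_force": force on the tool from outside, world axes, zero at the start; "ft_torque": the same for the moment, N m; "opening": opening from 0.0 (shut) to 1.0 (fully open); "grip_force": force on a finger pad.
Only numpy, scipy, OpenCV 4.12 (cv2) and the standard library are available. Lean on these libraries where they do the work, as an engineer would, in place of code of your own. Each camera call takes 0.05 s, during which the arm holds its last target. There are 200 camera calls.

## Working session

There is one attempt and no reset: what is moved stays moved. The work goes in short steps, Python scripts to look and compute and a shell command to move; the robot and the scene stay as the last step left them, time stands still between calls to the robot, and variables do not carry over. Pictures are saved under pics/ and viewed, at most 10 in all, crops included, and the job is handed in when it is done.

```bash
mkdir -p pics; cat > h.py <<'E'
import numpy as np, cv2
from station import ctrl
names="hoist hook_seat paddle_top tray tray_bail key_green_top key_yellow_top key_blue_top piston_rod crank_disc whistle oil_bottle rivet_jar".split()
def world(p,c): return np.array(c["R"]).T@(np.array(p)-np.array(c["t"]))
def px(c,X):
    v=np.array(c["R"])@np.array(X)+np.array(c["t"]); v=np.array(c["camera_matrix"])@v; return (v[:2]/v[2]).round()
def look(cam,ns=names,save=None):
    c=ctrl.camera(cam)
    if save: cv2.imwrite(f"pics/{save}.png",c["frame"][:,:,::-1])
    for n in ns:
        for d in ctrl.find_in(c,n)[:4]:
            if d["conf"]>.25:
                w=world(d["point"],c); print(cam,n,round(d["conf"],2),w.round(),px(c,w))
    return c
def ray(c,u,v,z):
    K=np.array(c["camera_matrix"]);R=np.array(c["R"]);t=np.array(c["t"])
    o=-R.T@t; d=R.T@np.linalg.inv(K)@np.array([u,v,1]); return o+d*(z-o[2])/d[2]
E
python3 - <<'E'
from h import *
print(ctrl.tips_ahead, ctrl.observe()["clock"])
look("top",save="t0"); look("scene",save="s0"); print(ctrl.observe()["clock"])
E
```

```text
19.0 0.0
top hoist 0.82 [525.  11. 116.] [303. 262.]
top hook_seat 0.62 [647. 297.  64.] [182. 200.]
top paddle_top 0.77 [527.  41. 139.] [288. 258.]
top tray 0.81 [ 446. -433.   22.] [503. 324.]
top tray 0.71 [ 393. -116.   20.] [356. 334.]
top tray 0.67 [ 550. -250.   11.] [421. 270.]
top tray_bail 0.85 [ 448. -438.   16.] [504. 324.]
top tray_bail 0.82 [ 392. -117.   19.] [356. 335.]
top tray_bail 0.63 [ 545. -251.   14.] [422. 272.]
top tray_bail 0.47 [476. 273.  45.] [183. 278.]
top key_green_top 0.47 [527. 282.  45.] [182. 255.]
top key_blue_top 0.73 [746. -39.  41.] [336. 175.]
top key_blue_top 0.67 [661. 170.   8.] [243. 206.]
top key_blue_top 0.45 [427. 272.  41.] [180. 300.]
top key_blue_top 0.29 [482. 275.  46.] [182. 275.]
top piston_rod 0.78 [746. 100.  12.] [277. 173.]
top crank_disc 0.94 [657. 169.  13.] [243. 207.]
top whistle 0.59 [745. -33.  45.] [334. 175.]
top oil_bottle 0.92 [645. 296.  64.] [182. 200.]
top oil_bottle 0.65 [ 549. -249.    9.] [420. 271.]
scene hoist 0.62 [482. 277.  48.] [467. 267.]
scene hoist 0.55 [551.  22.  85.] [356. 252.]
scene hook_seat 0.67 [533.  37. 134.] [364. 232.]
scene hook_seat 0.43 [434. 273.  44.] [466. 257.]
scene paddle_top 0.93 [541.  39. 136.] [364. 233.]
scene tray 0.94 [ 460. -437.   27.] [209. 227.]
scene tray 0.78 [ 551. -238.   23.] [258. 257.]
scene tray 0.64 [ 393. -120.   31.] [321. 230.]
scene tray_bail 0.86 [ 550. -244.   24.] [257. 256.]
scene tray_bail 0.73 [ 392. -118.   29.] [322. 231.]
scene tray_bail 0.72 [ 458. -435.   31.] [210. 226.]
scene tray_bail 0.28 [543.  39. 135.] [364. 234.]
scene piston_rod 0.79 [753.  96.   9.] [365. 341.]
scene piston_rod 0.34 [439. 272.  47.] [466. 257.]
scene crank_disc 0.98 [669. 164.  10.] [405. 321.]
scene whistle 0.5 [755. -33.  32.] [305. 321.]
scene oil_bottle 0.56 [672. 309.  54.] [478. 319.]
scene rivet_jar 0.69 [ 788. -167.   50.] [240. 313.]
scene rivet_jar 0.69 [438. 270.  43.] [465. 258.]
1.4
```

```bash
python3 - <<'E'
import cv2
a=cv2.imread("pics/t0.png")
cv2.imwrite("pics/t0c.png",cv2.resize(a[140:410,150:550],(800,540),interpolation=cv2.INTER_CUBIC))
a=cv2.imread("pics/s0.png")
cv2.imwrite("pics/s0c.png",cv2.resize(a[150:400,170:520],(800,571),interpolation=cv2.INTER_CUBIC))
E
```

```text
(no output)
```

View pics/t0c.png

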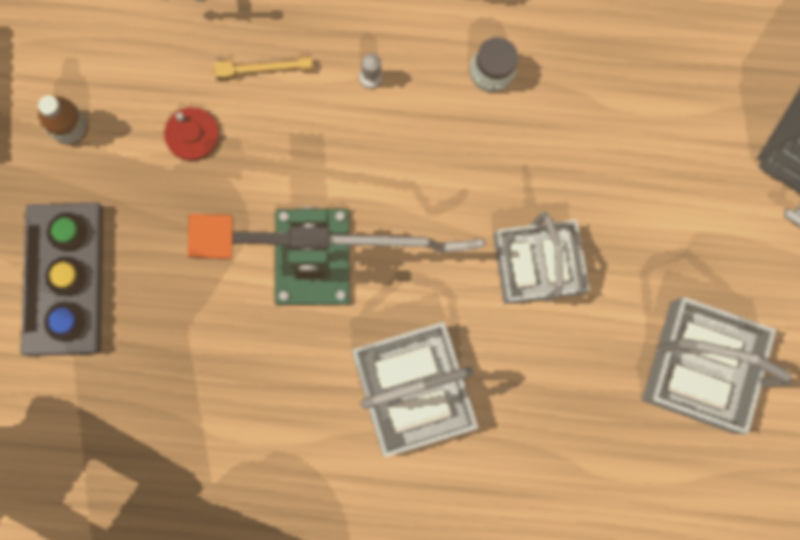

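View pics/s0c.png

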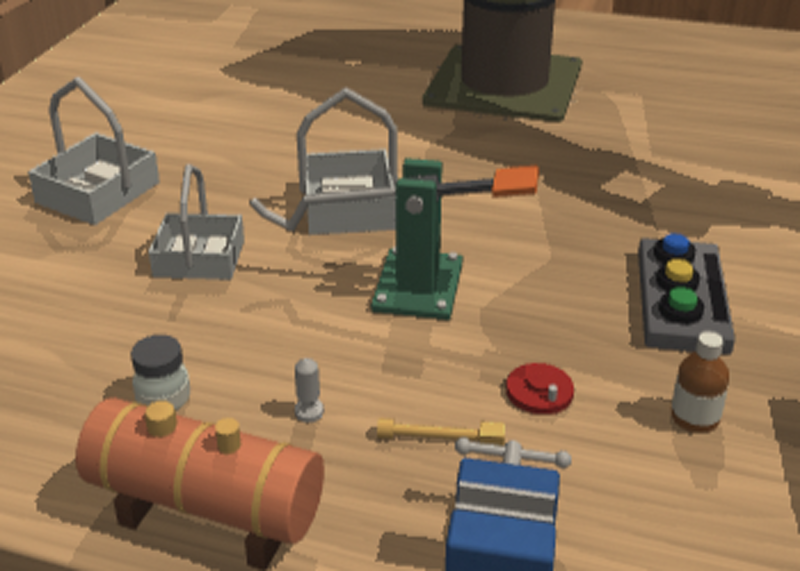

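The pictures show the following (top crop at 2x; full px = crop/2 + (150,140)):
- **Keys:** the pod is at left, with green at (63,230), yellow at (62,274) and blue at (61,321).
- **Hoist:** it is at (313,256), with the paddle at (210,236) and the hook tip at (483,243).
- **Tray:** the smallest one is at (542,262), just beyond the hook. Its bail plane lies roughly across the hook.

```bash
python3 - <<'E'
from h import *
c=ctrl.camera("top"); s=ctrl.camera("scene")
print("cam",(-np.array(c["R"]).T@c["t"]).round())
f=lambda u,v,z:ray(c,u/2+150,v/2+140,z).round(1)
for n,u,v,z in [("g",63,230,42),("y",62,274,42),("b",61,321,42),("paddle",210,236,152),("tip",483,243,90),("b1",283,216,12),("b2",340,215,12),("b3",340,296,12),("b4",283,296,12),("t1",497,228,35),("t2",578,222,35),("t3",587,297,35),("t4",506,302,35),("peak",547,217,120)]: print(n,f(u,v,z))
# colour centroids
def cen(c,lo,hi,box):
    h=cv2.cvtColor(c["frame"],cv2.COLOR_RGB2HSV); m=cv2.inRange(h,lo,hi); x0,y0,x1,y1=box
    k=np.zeros_like(m);k[y0:y1,x0:x1]=1; v,u=np.nonzero(m*k); return u.mean(),v.mean(),len(u)
for cc,boxes in ((c,[(165,240,200,315)]*3+[(235,235,280,280)]),(s,[(455,245,490,295)]*3+[(380,215,412,240)])):
  for n,lo,hi,b,z in zip("gybp",[(50,90,40),(22,110,120),(105,100,60),(5,170,170)],[(80,255,255),(32,255,255),(125,255,255),(14,255,255)],boxes,[42,42,42,152]):
    u,v,k=cen(cc,lo,hi,b); print(n,k,round(u),round(v),ray(cc,u,v,z).round(1))
g=lambda u,v,z:ray(s,u*350/800+170,v*250/571+150,z).round(1)
print("scene peak",g(192,168,120),"legs base z35",g(152,247,35),g(232,247,35))
E
```

```text
cam [ 358.  -47. 1164.]
g [526.2 284.7  42. ]
y [477.6 278.1  42. ]
b [426.7 271.2  42. ]
paddle [518.  105.4 152. ]
tip [ 548.6 -173.4   90. ]
b1 [571.3  46.5  12. ]
b2 [578.8 -18.1  12. ]
b3 [486.8 -27.2  12. ]
b4 [480.5  36.4  12. ]
t1 [ 576.8 -194.3   35. ]
t2 [ 592.5 -283.8   35. ]
t3 [ 509.6 -297.8   35. ]
t4 [ 495.4 -209.6   35. ]
peak [ 576.9 -233.8  120. ]
g 118 181 254 [527.4 285.6  42. ]
y 120 180 277 [477.7 279.3  42. ]
b 120 180 300 [428.  272.5  42. ]
p 409 255 258 [518.5 106.1 152. ]
g 114 468 280 [527.8 284.   42. ]
y 67 467 267 [475.1 278.5  42. ]
b 82 465 256 [430.4 270.8  42. ]
p 164 395 228 [523.9 106.7 152. ]
scene peak [ 547.  -241.7  120. ] legs base z35 [ 587.9 -280.9   35. ] [ 562.9 -195.1   35. ]
```

```bash
python3 -m inch '[0,30,-36,-10,0,0,32,-36,-20,0,0,32,-36,-20,0,0,32,-36,-20,0,0,32,-36,-20,0,0,32,-36,-20,0,0,32,-36,-20,0,0,32,-36,-20,0,0,29,-29,0,0,0,0,0,0,0]' 20
python3 -c "
from h import *
from scipy.spatial.transform import Rotation as R
o=ctrl.observe();q=o['tool_rot'];M=R.from_quat([q[1],q[2],q[3],q[0]]).as_matrix();print(M.round(3),o['q'])"
```

```text
clock: 2.75
tool_pos: [529.3, 283.4, 83.6]
tool_rot: [0.0, 0.194, 0.981, -0.0]
ft_force: [0.2, 0.9, -0.5]
opening: 0.023
grip_force: 0.0
[[-0.925  0.38   0.   ]
 [ 0.38   0.925 -0.   ]
 [-0.    -0.    -1.   ]] [ 4.02233661e-01  1.53888484e-01  1.88322224e+00 -1.96629963e-04
  1.10431152e+00 -7.78863624e-01]
```

```bash
python3 -m inch '[0,-2,1,-18,0,0,0,0,-8,0,0,0,0,-3.5,0,0,0,0,0,0,0,0,0,0,0]'
```

```text
clock: 3.38
tool_pos: [525.1, 287.1, 58.8]
tool_rot: [-0.001, 0.19, 0.982, -0.001]
ft_force: [-11.1, -7.7, 28.5]
opening: 0.004
grip_force: 14.0
```

```bash
python3 -c "
from h import *
c=ctrl.camera('scene');s=c['frame'][210:310,420:520,::-1];t=ctrl.camera('top')['frame'][225:325,130:230,::-1]
cv2.imwrite('pics/k1.png',cv2.resize(np.hstack([s,t]),(800,400),interpolation=cv2.INTER_CUBIC))
print(ctrl.observe()['q'],ctrl.observe()['ft_force'],ctrl.observe()['ft_torque'])"
```

```text
[ 4.11102154e-01  1.82367686e-01  1.89793476e+00 -1.24252599e-03
  1.06315171e+00 -7.75759302e-01] [-10.936488    -7.44826136  28.58211431] [-1.37659171  2.20276101 -0.06079587]
```

View pics/k1.png

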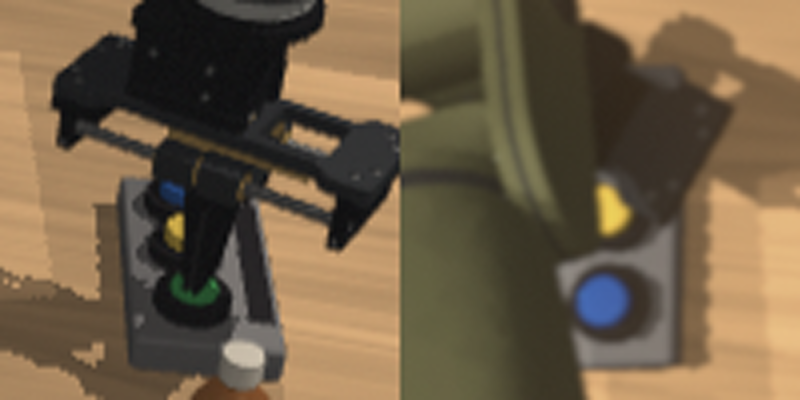

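The fingers stand centred on the green key at about (195,290) in the left crop, and it is bottomed at 28 N. Next is the yellow key.

```bash
python3 -m inch '[0,0,0,15,0,0,0,0,15,0,0,-24,-3.5,0,0,0,-24,-3.5,0,0,0,0,0,0,0,0,0,0,-16,0,0,0,0,-8,0,0,0,0,-3,0,0,0,0,0,0,0,0,0,0,0]'
```

```text
clock: 4.72
tool_pos: [478.1, 279.5, 59.0]
tool_rot: [-0.001, 0.192, 0.981, -0.0]
ft_force: [-7.4, -1.6, 16.4]
opening: 0.003
grip_force: 7.9
```

```bash
python3 -c "
from h import *
c=ctrl.camera('scene');s=c['frame'][210:310,420:520,::-1];t=ctrl.camera('top')['frame'][225:325,130:230,::-1]
cv2.imwrite('pics/k2.png',cv2.resize(np.hstack([s,t]),(800,400),interpolation=cv2.INTER_CUBIC))"
```

```text
(no output)
```

View pics/k2.png

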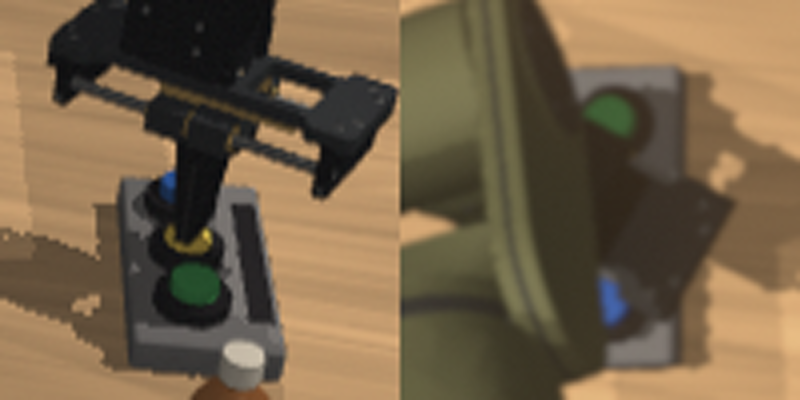

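Yellow is pressed alone; the green key is back up at (195,285). Now to the tray.

```bash
python3 -m inch '[0,0,0,40,0,0,0,0,60,-6,95,0,-20,60,-6,95,8,-58,8,-7,95,9,-58,0,-7,95,9,-58,0,-7,95,9,-58,0,-7,95,9,-58,0,-7,95,9,-58,0,-7,95,9,-58,0,-3.5]' && python3 -m inch '[95,9,-58,0,0,95,9,-58,0,0,95,3,-29,0,0,95,0,0,0,0,95,0,0,0,0]'
python3 - <<'E'
from h import *
from scipy.spatial.transform import Rotation as R
o=ctrl.observe();q=o['tool_rot'];print(R.from_quat([q[1],q[2],q[3],q[0]]).as_matrix().round(3)[:,1])
c=ctrl.camera("top");s=ctrl.camera("scene")
cv2.imwrite("pics/g1.png",np.hstack([cv2.resize(x[:,:,::-1],(400,400),interpolation=cv2.INTER_CUBIC) for x in (c["frame"][210:340,360:490],s["frame"][160:320,180:340])]))
E
```

```text
clock: 6.08
tool_pos: [539.8, -148.9, 223.5]
tool_rot: [-0.0, 0.641, 0.767, -0.0]
ft_force: [0.4, 0.4, 0.1]
opening: 0.788
grip_force: 0.0
clock: 6.7
tool_pos: [560.6, -290.5, 223.8]
tool_rot: [-0.001, 0.64, 0.768, 0.0]
ft_force: [0.6, -0.0, 0.3]
opening: 0.998
grip_force: 0.0
[ 0.983  0.181 -0.001]
```

View pics/g1.png

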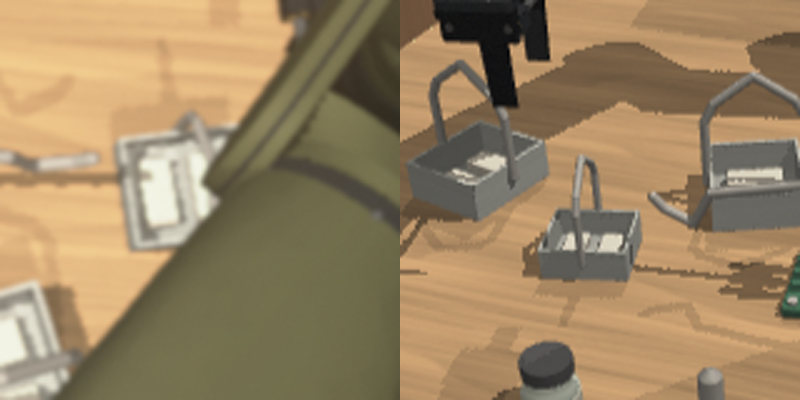

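The gripper now hovers beyond the tray with the fingers across its x axis. I'll cross-check the tray centre with the scene view before descending.

```bash
python3 - <<'E'
from h import *
s=ctrl.camera("scene")
for u,v,z in [(541,253,35),(631,253,35),(641,211,35),(553,212,35),(581,157,124)]: print(ray(s,u/2.5+180,v/2.5+160,z).round(1))
x=s["frame"][200:290,220:300,::-1]; h=cv2.cvtColor(s["frame"],cv2.COLOR_RGB2HSV)
for d in ctrl.find_in(s,"tray")+ctrl.find_in(s,"tray_bail"): print(round(d["conf"],2),world(d["point"],s).round())
E
```

```text
[488.1 109.8  35. ]
[463.3 195.   35. ]
[383.2 195.6  35. ]
[410.5 107.9  35. ]
[442.9 135.4 124. ]
0.84 [ 456. -439.   29.]
0.83 [ 391. -115.   30.]
0.57 [ 553. -243.   22.]
0.37 [437. 271.  45.]
0.29 [752. -33.  34.]
0.97 [ 393. -118.   32.]
0.7 [ 553. -240.   24.]
0.59 [538.  39. 134.]
0.57 [ 455. -437.   31.]
0.54 [536. 285.  46.]
```

```bash
python3 - <<'E'
from h import *
s=ctrl.camera("scene")
P=[ray(s,(u-400)/2.5+180,v/2.5+160,z).round(1) for u,v,z in [(541,253,35),(631,253,35),(641,211,35),(553,212,35),(581,157,124)]]
print(P,np.mean(P[:4],0))
E
python3 -m inch '[95,-8.5,-2,-45,0,95,0,0,-45,0,95,0,0,-20,0,95,0,0,0,0]'
```

```text
[array([ 600.3, -274.7,   35. ]), array([ 574.8, -187.4,   35. ]), array([ 500. , -208.8,   35. ]), array([ 527.9, -298.3,   35. ]), array([ 550.9, -243.7,  124. ])] [ 550.75 -242.3    35.  ]
clock: 7.5
tool_pos: [551.4, -292.8, 113.1]
tool_rot: [-0.001, 0.64, 0.768, -0.0]
ft_force: [-0.4, -0.6, -0.4]
opening: 0.998
grip_force: 0.0
```

```bash
python3 - <<'E'
from h import *
c=ctrl.camera("top"); a=cv2.imread("pics/t0.png"); h=cv2.cvtColor(a,cv2.COLOR_BGR2HSV)
m=cv2.inRange(h,(0,0,90),(180,75,255)); k=np.zeros_like(m);k[245:300,393:452]=255;m&=k
r=cv2.minAreaRect(cv2.findNonZero(m)); P=cv2.boxPoints(r)
for p in P: print(p.round(1),ray(c,*p,35).round(1))
b=cv2.resize(a[240:300,388:454],(660,600),interpolation=cv2.INTER_NEAREST)
mm=cv2.resize(m[240:300,388:454],(660,600),interpolation=cv2.INTER_NEAREST)
cv2.drawContours(b,cv2.findContours(mm,0,2)[0],-1,(0,0,255),1)
cv2.imwrite("pics/tr.png",b)
E
```

```text
[395.3 250.1] [ 584.9 -186.5   35. ]
[438.1 243.3] [ 609.9 -280.9   35. ]
[444.9 286. ] [ 515.5 -300.7   35. ]
[402.1 292.8] [ 491.3 -207.9   35. ]
```

View pics/tr.png

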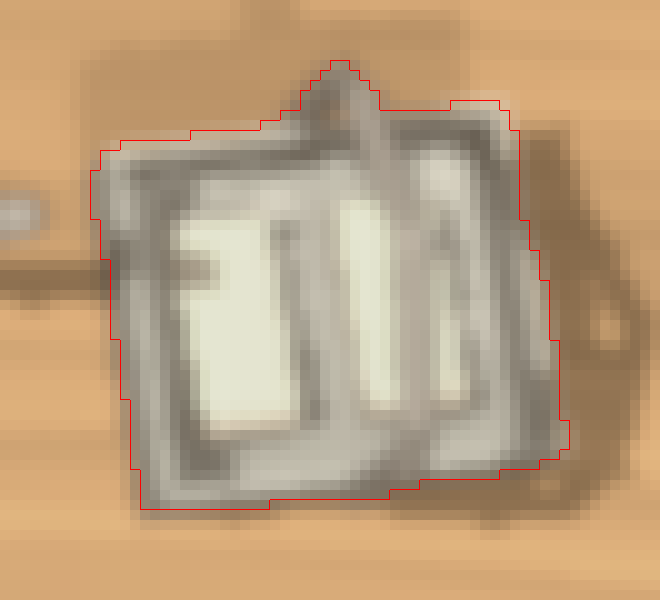

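The zoom shows the rim corners of the small tray at about (100,145), (512,102), (563,460) and (142,508) (10x, offset (388,240)).

```bash
python3 - <<'E'
from h import *
c=ctrl.camera("top")
P=np.array([ray(c,388-.5+u/10,240-.5+v/10,35) for u,v in [(100,145),(512,102),(563,460),(142,508)]])
print(P.round(1),P.mean(0)); d=lambda a,b:(P[b]-P[a])
for e in (d(1,0),d(2,3),d(3,0),d(2,1)): print(np.linalg.norm(e).round(1),np.degrees(np.arctan2(e[1],e[0])).round(1))
E
```

```text
[[ 576.6 -192.    35. ]
 [ 595.3 -283.    35. ]
 [ 516.3 -298.2   35. ]
 [ 496.7 -206.7   35. ]] [ 546.24320255 -244.95628619   35.        ]
92.8 101.6
93.6 102.1
81.2 10.4
80.5 10.9
```

```bash
python3 -m inch '[95,3.5,2,-20,0.8,95,0,0,-25,0,95,0,0,-20,0,95,0,0,-10,0,95,0,0,0,0]' && python3 -m inch '[75,0,0,0,0,75,0,0,0,0,75,0,0,0,0]' 15
```

```text
clock: 8.22
tool_pos: [555.2, -291.3, 38.5]
tool_rot: [-0.001, 0.635, 0.773, -0.0]
ft_force: [-0.6, 0.3, -0.1]
opening: 0.996
grip_force: 0.0
clock: 8.6
tool_pos: [556.4, -292.0, 40.6]
tool_rot: [0.001, 0.635, 0.773, 0.0]
ft_force: [-0.1, -0.1, 2.0]
opening: 0.838
grip_force: 15.0
```

```bash
python3 -m inch '[75,1,10,1,-2,75,1,10,0,-2,75,0.5,10,0,-1,75,0,0,0,0]'; python3 - <<'E'
from h import *
c=ctrl.camera("top");s=ctrl.camera("scene")
cv2.imwrite("pics/h1.png",np.hstack([cv2.resize(x[:,:,::-1],(400,400),interpolation=cv2.INTER_CUBIC) for x in (c["frame"][210:310,350:450],s["frame"][180:300,210:330])]))
E
```

```text
clock: 9.1
tool_pos: [558.3, -260.7, 40.6]
tool_rot: [-0.0, 0.668, 0.745, 0.0]
ft_force: [-0.3, 2.0, 0.6]
opening: 0.84
grip_force: 15.0
```

View pics/h1.png

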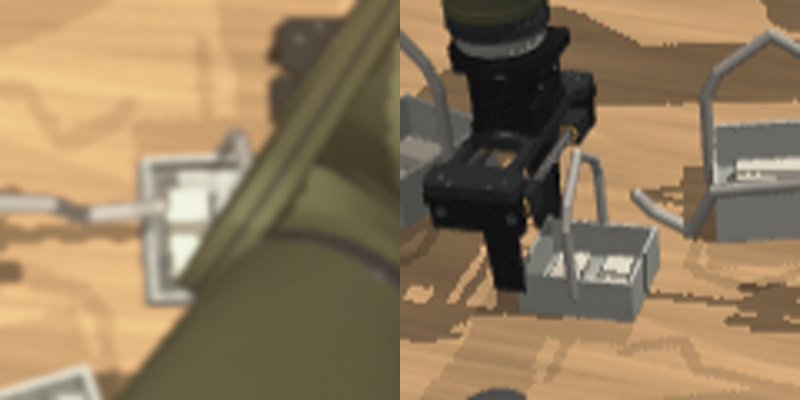

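The tray is held from its far side and lies in front of the hook. The rim's near corners are at about (142,158) and (150,305), and the hook tip is at (160,208) in the 4x crop.

```bash
python3 - <<'E'
from h import *
c=ctrl.camera("top"); f=lambda u,v,z:ray(c,349.5+u/4,209.5+v/4,z)
a,b,t,e=f(142,157,35),f(150,306,35),f(160,208,90),f(90,213,70)
H=np.array([529.4,9.2,0]);o=np.array([.108,-.994,0]);l=np.array([.994,.108,0])
for n,p in (("a",a),("b",b),("mid",(a+b)/2),("tip",t),("hook",e)): print(n,p.round(1),"out",round((p-H)@o,1),"lat",round((p-H)@l,1))
E
```

```text
a [ 585.8 -163.4   35. ] out 177.7 lat 37.4
b [ 503.  -173.9   35. ] out 179.1 lat -46.0
mid [ 544.4 -168.6   35. ] out 178.4 lat -4.3
tip [ 548.2 -169.2   90. ] out 179.4 lat -0.6
hook [ 545.4 -134.2   70. ] out 144.3 lat 0.4
```

```bash
python3 -m inch '[75,3,0,0,0,75,-1.3,12,0,0,75,-1.3,12,0,0,75,-1.3,12,0,0,75,-1.3,12,0,0,75,-1.3,12,0,0,75,-1.3,12,0,0,75,0,0,0,0]'; python3 - <<'E'
from h import *
c=ctrl.camera("top");s=ctrl.camera("scene")
cv2.imwrite("pics/h2.png",np.hstack([cv2.resize(x[:,:,::-1],(400,400),interpolation=cv2.INTER_CUBIC) for x in (c["frame"][210:310,320:420],s["frame"][180:300,250:370])]))
E
```

```text
clock: 10.25
tool_pos: [553.2, -187.8, 40.5]
tool_rot: [-0.001, 0.668, 0.745, 0.001]
ft_force: [-1.2, 2.6, 2.2]
opening: 0.839
grip_force: 15.0
```

View pics/h2.png

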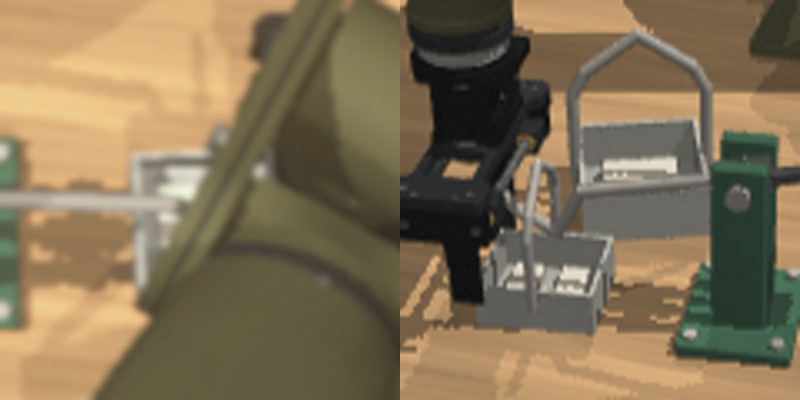

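The hook now passes through the bail: in the right panel the bail peak at (540,165) stands over the hook's V. Next I'll release, back off outward, rise, and go to the paddle.

```bash
python3 -m inch '[95,0,0,0,0,95,0,0,0,0,95,1,-10,0,0,95,2.5,-25,0,0,95,4.5,-40,0,0,95,0,0,40,0,95,0,0,60,0,95,0,0,60,0,0,0,0,30,0,0,-3,30,0,0]' && python3 - <<'E'
from h import *
c=ctrl.camera("top"); f=lambda u,v,z:ray(c,u,v,z)
cv2.imwrite("pics/h3.png",np.hstack([cv2.resize(x[:,:,::-1],(400,400),interpolation=cv2.INTER_CUBIC) for x in (c["frame"][210:310,320:420],ctrl.camera("scene")["frame"][180:300,250:370])]))
print(ctrl.observe()["tool_pos"])
E
```

```text
clock: 11.6
tool_pos: [560.1, -238.4, 235.4]
tool_rot: [0.004, 0.669, 0.743, 0.001]
ft_force: [-0.2, 0.6, 0.1]
opening: 0.846
grip_force: 0.0
[ 558.5533222  -234.88534768  231.73046311]
```

View pics/h3.png

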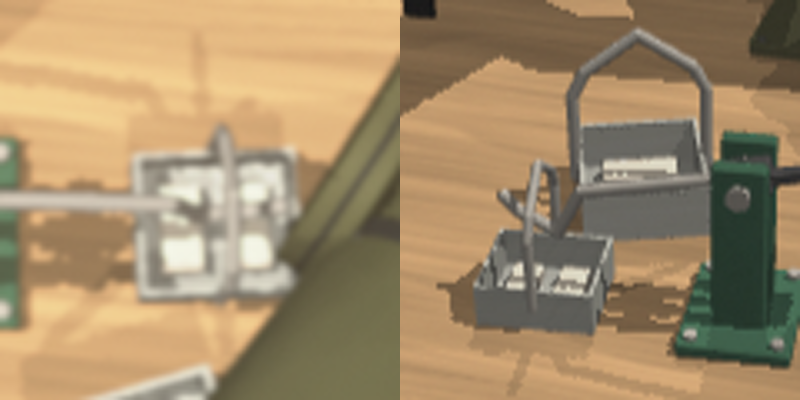

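Rim corners in the top crop (4x, offset (320,210)) are at about (134,153), (297,150), (297,297) and (140,299). The bail stands over the hook.

```bash
python3 - <<'E'
from h import *
c=ctrl.camera("top"); f=lambda u,v,z:ray(c,319.5+u/4,209.5+v/4,z)
H=np.array([529.4,9.2,0]);o=np.array([.108,-.994,0]);l=np.array([.994,.108,0])
P=np.array([f(*p,35) for p in ((134,153),(297,150),(297,297),(140,299))]);P=np.vstack([P,P.mean(0),f(224,130,100)])
for p in P: print(p.round(1),"out",round((p-H)@o,1),"lat",round((p-H)@l,1))
E
```

```text
[581.  -92.1  35. ] out 106.3 lat 40.4
[ 591.7 -182.6   35. ] out 197.4 lat 41.2
[ 509.4 -188.3   35. ] out 194.1 lat -41.2
[ 499.8 -102.4   35. ] out 107.7 lat -41.4
[ 545.5 -141.3   35. ] out 151.4 lat -0.3
[ 585.1 -135.7  100. ] out 150.1 lat 39.7
```

```bash
python3 -m inch '[0,-6.5,56,0,0,0,-6.5,57,0,0,0,-6.5,57,0,0,0,-6.5,57,0,0,0,-6.5,57,0,0,0,-6.5,56,0,0,0,0,0,-20,0,0,0,0,0,0]'
```

```text
clock: 12.75
tool_pos: [518.4, 104.2, 207.6]
tool_rot: [-0.001, 0.668, 0.744, -0.002]
ft_force: [0.5, -0.6, -0.6]
opening: 0.001
grip_force: 0.0
```

```bash
python3 -m inch '[0,0,2,-20,0,0,0,0,-12,0,0,0,0,-7,0,0,0,0,-7,0,0,0,0,-7,0,0,0,0,-7,0,0,0,0,-7,0,0,0,0,-6,0,0,0,0,-5,0,0,0,0,0,0]'
```

```text
clock: 14.0
tool_pos: [519.8, 108.2, 134.3]
tool_rot: [-0.0, 0.668, 0.744, 0.001]
ft_force: [-2.3, 2.7, 6.8]
opening: 0.004
grip_force: 3.9
```

```bash
python3 -m inch '[0,0,0,-3,0,0,0,0,-3,0,0,0,0,-3,0,0,0,0,-2,0,0,0,0,0,0]'
```

```text
clock: 14.62
tool_pos: [520.1, 106.8, 123.8]
tool_rot: [0.001, 0.668, 0.744, -0.0]
ft_force: [-4.1, -1.8, 9.8]
opening: 0.004
grip_force: 4.8
```

```bash
python3 -m inch '[0,0,0,-2,0,0,0,0,-2,0,0,0,0,-2,0,0,0,0,-1,0,0,0,0,0,0]'; python3 - <<'E'
from h import *
c=ctrl.camera("top")
cv2.imwrite("pics/h4.png",np.hstack([cv2.resize(x[:,:,::-1],(400,400),interpolation=cv2.INTER_CUBIC) for x in (c["frame"][200:320,300:420],ctrl.camera("scene")["frame"][170:310,250:390])]))
E
```

```text
clock: 15.25
tool_pos: [520.7, 106.5, 119.2]
tool_rot: [0.001, 0.668, 0.744, -0.0]
ft_force: [-10.3, -3.3, 21.0]
opening: 0.004
grip_force: 9.7
```

View pics/h4.png

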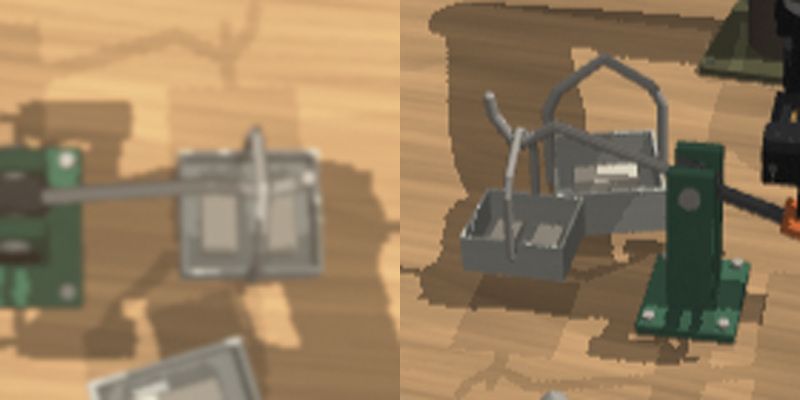

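The tray hangs by its bail well clear of the desk (right panel: bail in the hook at (515,135), tray shadow detached). Now the blue key.

```bash
python3 -m inch '[0,0,0,10,0,0,0,0,30,0,0,0,0,30,0,0,-22,42,0,0,0,-22,42,0,0,0,-24,42,-20,0,0,-22,40,-40,0,0,0,0,-25,0,0,0,0,0,0]'
```

```text
clock: 16.48
tool_pos: [427.4, 272.9, 96.9]
tool_rot: [-0.001, 0.667, 0.745, -0.002]
ft_force: [0.2, 0.6, -0.2]
opening: 0.008
grip_force: 0.0
```

```bash
python3 -m inch '[0,1.5,-1,-15,0,0,0,0,-12,0,0,0,0,-8,0,0,0,0,-5,0,0,0,0,0,0,0,0,0,0,0]'; python3 -c "
from h import *
c=ctrl.camera('scene');cv2.imwrite('pics/k3.png',c['frame'][:,:,::-1])
for n in ('tray','tray_bail'):
  for d in ctrl.find_in(c,n): print(n,round(d['conf'],2),world(d['point'],c).round())"
```

```text
clock: 17.23
tool_pos: [431.1, 272.1, 59.9]
tool_rot: [0.0, 0.668, 0.744, -0.0]
ft_force: [-1.1, -3.5, 3.5]
opening: 0.005
grip_force: 2.2
tray 0.92 [ 392. -108.   27.]
tray 0.89 [ 456. -436.   30.]
tray 0.67 [ 553. -136.   57.]
tray 0.36 [537. 283.  47.]
tray_bail 0.97 [ 388. -111.   35.]
tray_bail 0.84 [ 550. -135.   59.]
tray_bail 0.66 [ 457. -436.   34.]
```

```bash
python3 -m inch '[0,0,0,-2,0,0,0,0,-1.5,0,0,0,0,0,0,0,0,0,0,0]' && python3 -m inch '[0,0,0,10,0,0,0,0,30,0,0,0,0,40,0,0,0,0,0,0,0,0,0,0,0,0,0,0,0,0]'; python3 -c "
from h import *
c=ctrl.camera('scene')
for n in ('tray','piston_rod','crank_disc','oil_bottle'):
  for d in ctrl.find_in(c,n)[:3]: print(n,round(d['conf'],2),world(d['point'],c).round())"
```

```text
clock: 17.88
tool_pos: [431.3, 272.5, 58.9]
tool_rot: [0.0, 0.668, 0.744, -0.0]
ft_force: [-7.2, -7.1, 22.3]
opening: 0.007
grip_force: 10.8
clock: 18.62
tool_pos: [429.8, 272.1, 134.1]
tool_rot: [-0.001, 0.668, 0.744, -0.001]
ft_force: [0.6, 0.1, -0.1]
opening: 0.006
grip_force: 0.0
tray 0.97 [ 394. -109.   30.]
tray 0.74 [ 554. -136.   57.]
tray 0.67 [ 458. -437.   32.]
piston_rod 0.86 [751.  97.  11.]
oil_bottle 0.7 [671. 308.  54.]
```

Blue bottomed at 22 N, the tray still hangs, and the robot is clear, so I'm handing in.

```bash
python3 -c "
from station import ctrl
print(ctrl.finish_job())"
```

```text
the job is handed in; nothing more can be done
None
```

I pressed green, then yellow, hooked and raised the tray until it hung clear of the desk, then pressed blue and handed the job in with the tray still hanging; the hand-in returned no verdict.

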